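# Cull the short torch cell, then hold the battery box open

## Task

One of the four torch cells standing in the grey rack is shorter than the rest: take it out and leave it in the red reject dish, leaving the good cells in the rack. Then lift the lid of the battery box by its bar handle and hold it open at 60 degrees from closed so that a colleague can load the good cells; the lid shuts by itself if let go, so finish while holding it steady there with the gripper. Do not push or knock over anything else on the table.

Things in the scene. Friction and masses are not known exactly. Their poses are not given: they have to be found in the camera images.
- rack: Grey plastic block 220 (its x) x 60 (its y) x 15 mm high, fixed on the table, with a row of four holes along its x axis at x = -75, -25, +25, +75 mm; holes 19.5 mm across, 10 mm deep, so cells stand on a floor 5 mm above the table. Origin: centre of its underside. The free sides for a gripper's fingers are its +y and -y sides.
- short_cell: The short torch cell: upright orange cylinder 18 mm across with a small steel tip, 40 mm long (the other three look the same but are 65 mm long), about 28 g. It stands in any one of the rack's four holes with its top 45 mm above the table (30 mm above the rack). Origin: centre of its underside, z up along it.
- cell_a: Good torch cell like short_cell in looks but full length: upright cylinder 18 mm across, 65 mm long. Origin: centre of its underside, z up along it. It stays in the rack.
- cell_b: Good torch cell like short_cell in looks but full length: upright cylinder 18 mm across, 65 mm long. Origin: centre of its underside, z up along it. It stays in the rack.
- cell_c: Good torch cell like short_cell in looks but full length: upright cylinder 18 mm across, 65 mm long. Origin: centre of its underside, z up along it. It stays in the rack.
- reject_dish: Red open square dish, 120 x 120 x 30 mm high, walls and floor 4 mm thick, fixed on the table. Origin: centre of its underside; x and y along its sides.
- battery_box: Grey steel box with a yellow lid, 160 (its x) x 240 (its y) x 90 mm high, fixed on the table. Origin: centre of its underside. The lid is hinged along the far (+x) top edge; the bar handle is on the -x side, towards the robot. A thin steel arc at its +y side has a red mark at 60 degrees of lid opening.
- lid (a joint): Opening angle of the box lid in rad: 0 shut, 1.047 = 60 degrees, stop at 1.5. It turns about the box's y axis at point lid_hinge, the front edge going up and towards the box's +x. A spring and its weight (lid about 0.45 kg) always shut it: 2 to 4 N at the bar, square to the line from hinge to bar, hold it at any angle.
- lid_hinge (a point): Point on the lid's hinge axis, in the middle of the box's width, 90 mm above the table. Its axes turn with the lid (equal to the box's when shut): -x points along the lid from the hinge to its front edge, z out of its upper face. The lid is 160 mm long and 8 mm thick.
- lid_bar (a point): Middle of the handle, a round steel bar 12 mm thick along the box's y axis, clear for 110 mm between two arms 10 mm thick that join it to the lid's front edge. The bar's axis lies 200 mm in front (-x) of and 30 mm above (z) the hinge in the lid's frame, so shut it is 120 mm above the table, 40 mm in front of the box and 22 mm above the lid; at 60 degrees it is straight above the lid's edge, so it can be pinched from above all the way and turns in the grip.
- torch: Black torch standing on its tail, 36 mm across, 130 mm high; origin under its centre. Bystander.
- jar: Glass jar with steel lid, 64 mm across, 120 mm high; origin under its centre. Bystander.
- cap: White screw cap lying flat, 48 mm across, 18 mm high; origin under its centre. Bystander.
- phone: Black phone lying flat, 148 (x) x 72 x 9 mm; origin under its centre. Bystander.
- mug: White mug, 80 mm across, 90 mm high, handle at its +y; origin under its centre. Bystander.
Not all that is in view belongs to the job. What is shaped like the cell_a but turquoise is not meant.

How it is judged:
On the way, in this order (a step that is already met when the one before it is completed fails the run):
1. the short cell rests in the reject dish, let go, while the lid is still shut (x of short_cell in the frame of reject_dish between -0.06 and 0.06 m and y of short_cell in the frame of reject_dish between -0.06 and 0.06 m and z of short_cell in the frame of reject_dish below 0.03 m and linear speed of short_cell below 0.05 m/s and contact force between short_cell and the fingers below 0.1 N and value of joint lid below 0.1 rad), for 0.2 s.
2. then the lid is held open at 60 degrees by the gripper (value of joint lid between 0.925 and 1.17 rad and velocity of joint lid between -0.1 and 0.1 rad/s and contact force between the fingers and lid above 1.5 N), for 0.2 s.
At the end, for the whole second after the job is handed in: The short cell rests in the reject dish; the good cells are in their holes; the lid is still, at 60 degrees within 7 degrees (0.925 to 1.17 rad), and carried by the fingers (more than 1.5 N) and by nothing else (all of step 2 and x of short_cell in the frame of reject_dish between -0.06 and 0.06 m and y of short_cell in the frame of reject_dish between -0.06 and 0.06 m and z of short_cell in the frame of reject_dish below 0.03 m and linear speed of short_cell below 0.05 m/s and contact force between short_cell and the fingers below 0.1 N and contact force between lid and torch below 0.3 N and contact force between lid and jar below 0.3 N and contact force between lid and cap below 0.3 N and contact force between lid and phone below 0.3 N and contact force between lid and mug below 0.3 N and contact force between lid and cell_a below 0.3 N and contact force between lid and cell_b below 0.3 N and contact force between lid and cell_c below 0.3 N and contact force between lid and short_cell below 0.3 N and distance of each of cell_a, cell_b, cell_c from where it was at the start of the episode below 0.02 m); the arm keeps its last pose, push and grip.
It fails at once if a good cell is pulled from the rack (distance of any of cell_a, cell_b, cell_c from where it was at the start of the episode above 0.02 m).
It fails at once if another thing on the table is pushed more than 3 cm or knocked over (distance of any of torch, jar, cap, phone, mug from where it was at the start of the episode above 0.03 m or angle between any of torch, jar, cap, phone, mug's own z axis and vertical above 0.5 rad).
It also fails if it takes over 51 s, if anything falls off the work surface, if the arm or the gripper's body presses on something with over 40 N, if the wrist force passes 120 N, or if a joint passes its speed limit or range.

## Robot

A 6-joint arm with a two-finger parallel gripper is mounted at the origin on the work surface. World frame = base frame: x ahead of the robot, y to its left, z up, the work surface at z = 0. Lengths are in m, angles in rad, forces in N, time in s.
With the tool pointing down it reaches from about 0.375 to 0.975 m from the base axis. Payload 3.8 kg.
Tool frame: the origin (TCP) lies at the very end of the fingers, on their centre line; the grasp point (between the pads) lies 19 mm behind it; z points along the fingers, y is the line along which they close (so a half turn about z gives the same grasp; the last joint's range is limited). The gripper opens to 88 mm and grips with 3 to 60 N. Pads are 18 mm wide; open, the fingers measure 123 mm over their backs; the gripper's body (75 mm by 187 mm) begins 45 mm behind the grasp point.
Start: joints at [-1.217, 0.264, 1.604, -0, 1.274, -0.037], TCP at [0.257, -0.624, 0.217] pointing down, gripper open.
Joint ranges: [-2.63, 2.63], [-0.94, 2.18], [0.31, 2.57], [-1.31, 4.45], [0, 2.66], [-2.55, 2.55]. Speed limits (rad/s): [2.57, 2.57, 3.14, 3.14, 3.14, 3.14].

## Interface

Orientations are given as a unit quaternion [x, y, z, w].
In Python, from station import monitor, viewer, job, cut_out, spot_point gives the robot as it stands.
- The arm moves only by the tool step_arm, never from a script. Its argument "motion" is a list of rows, each a list of 7 numbers: the shift along the tool's x, y, z scaled (see below), then the turn, a rotation vector about the tool's x, y, z scaled (see below), then the opening, from -1 (shut) to 1 (fully open), so that 0 is half open. In form: [[dx, dy, dz, ax, ay, az, hand], ...]. A call has exactly 10 rows; each row shifts and turns the commanded pose from where the row before left it, along the tool's axes as they then stand; what a row does not reach is not made up. The controller multiplies each number of a shift by 0.03 m and each number of a turn by 0.15 rad. A row lasts 1/8 s, in which the tool goes at most 62.5 mm and 10.7 degrees, less where a joint would pass 70% of its speed; a pose out of reach is approached as far as the arm can. A call with a number of a shift or a turn outside -1 to 1 is refused whole. A call with a gripper value outside its range is refused whole. The fingers move at their own pace and stop on an object; the grip force is fixed at half the most. Time passes only in rows, so rows that do not move let the fingers close, or fill a call up. It gives the time, the measured TCP pose, the force, the opening and the grip force at its end, in the units of the state.
- monitor.get_obs(): the state, without advancing time (a new reading comes with each control period).
- viewer.capture(name): name is "scene" or "top" or "wrist"; returns (picture, depth): 400x640x3 uint8, red, green, blue; 400x640 float32, m along the optical axis (not along the pixel's ray), 0 where there is no reading.
- viewer.camera_info(name): a dict with "camera_matrix" (3x3 intrinsics, pixels), "xyz" and "orientation" of the camera in the world. Camera axes: x right, y down, z forward; pixel columns grow to the right and rows downward; lengths in m; the calibration is good to about 2 mm. A picture is of the moment at which its call begins: read the wrist's pose just before it. camera_info takes no time and is no camera call; for the wrist camera it gives the pose at the moment of the call.
- job.job_done(): hands the job in; it is judged then, once.
Trained networks look in the newest picture that a camera, given by its name, has taken for a name from the list of things; names that differ only in an ending like _2 or _b are one class to them, and where a whole thing is asked for, a point or a joint stands for the part that bears it (a point fixed in the world has none). Each returns a list of dicts, best first, with "score" (0 to 1); they miss things now and then, are a little off and sometimes report something else, mostly with a low value. They report only what shows in the picture. A call takes as long as a camera call. They do not tell look-alikes from the thing itself.
- cut_out(camera, label): "mask" (400x640 bool, what is visible of it) and "box" ([left, top, right, bottom] in pixels, round what is visible of it).
- spot_point(camera, label): "pixel" ([row, column] in pixels: a listed point, or the origin of a listed thing).
The state is a dict: "t": time; "qpos": joint angles; "qd": joint speeds; "effort": joint torques, N m; "tool_pos": TCP position; "eef_rot": TCP orientation; "ft_force": force on the tool from outside, world axes, zero at the start; "ft_torque": the same for the moment, N m; "gripper_width": opening from 0.0 (shut) to 1.0 (fully open); "grasp_force": force on a finger pad.
Only numpy, scipy, OpenCV 4.12 (cv2) and the standard library are available. Lean on these libraries where they do the work, as an engineer would, in place of code of your own. Each camera call takes 0.05 s, during which the arm holds its last target. There are 200 camera calls.

## Working session

There is one attempt and no reset: what is moved stays moved. The work goes in short steps, Python scripts to look and compute and a tool call to move; the robot and the scene stay as the last step left them, time stands still between calls to the robot, and variables do not carry over. Pictures are saved under pics/ and viewed, at most 10 in all, crops included, and the job is handed in when it is done.

Besides the shell and the picture viewer there is one more tool, called after "Request:" as name([rows], argument=value, ...), one row to a line, values as JSON. step_arm: Moves the arm, as the interface text tells. Shifts and turns lie within -1 to 1; 1 stands for 0.03 m of shift or 0.15 rad of turn. Its arguments: {"type":"object","properties":{"motion":{"type":"array"}},"required":["motion"]}

```bash
mkdir -p pics; cat > h.py <<'E'
import numpy as np, cv2
from scipy.spatial.transform import Rotation as R
from station import monitor, viewer, job, cut_out, spot_point
def cloud(name):
    ci=viewer.camera_info(name); p,d=viewer.capture(name)
    K=np.array(ci["camera_matrix"]); v,u=np.mgrid[:400,:640]
    c=np.stack([(u-K[0,2])/K[0,0]*d,(v-K[1,2])/K[1,1]*d,d],-1)
    return p,d,c@R.from_quat(ci["orientation"]).as_matrix().T+np.array(ci["xyz"])
def save(p,n): cv2.imwrite("pics/"+n,p[...,::-1])
E
python3 - <<'E'
from h import *
ims=[]
for n in("top","scene"):
    p,d,P=cloud(n); np.savez(n+".npz",p=p,d=d,P=P); ims.append(p)
    print(n,viewer.camera_info(n)["xyz"])
    for l in("rack","short_cell","reject_dish","battery_box","lid","torch","jar","cap","phone","mug"):
        for c in cut_out(n,l)[:5]:
            m=c["mask"]&(d>0)
            if m.any(): q=P[m]; print(l,round(c["score"],2),np.round(c["box"]),q.min(0).round(3),q.max(0).round(3))
    print([ (s["score"],np.round(s["pixel"])) for s in spot_point(n,"lid_bar")])
save(ims[0],"top.png");save(ims[1],"scene.png")
print(monitor.get_obs())
E
```

```text
top [0.32084679 0.10036605 1.66190476]
rack 0.83 [423. 184. 443. 246.] [ 0.389 -0.342 -0.005] [ 0.61  -0.274  0.071]
rack 0.56 [153. 184. 192. 208.] [ 0.494  0.512 -0.008] [0.587 0.622 0.098]
rack 0.23 [387. 122. 399. 138.] [ 0.742 -0.177  0.011] [ 0.777 -0.143  0.137]
reject_dish 0.84 [348. 180. 384. 219.] [ 0.473 -0.149 -0.009] [ 0.601 -0.023  0.04 ]
reject_dish 0.73 [154. 183. 196. 211.] [ 0.493  0.506 -0.012] [0.591 0.628 0.098]
battery_box 0.72 [231. 138. 318. 217.] [ 0.46   0.078 -0.01 ] [0.717 0.386 0.176]
lid 0.77 [233. 142. 320. 218.] [ 0.46   0.078 -0.01 ] [0.713 0.359 0.134]
torch 0.59 [384. 123. 400. 141.] [ 0.742 -0.177  0.   ] [ 0.777 -0.143  0.137]
jar 0.62 [344. 113. 368. 141.] [ 0.741 -0.078 -0.002] [ 0.829 -0.014  0.131]
jar 0.4 [227. 139. 321. 220.] [ 0.457  0.078 -0.01 ] [0.742 0.386 0.176]
cap 0.62 [314. 228. 333. 245.] [ 0.385  0.045 -0.005] [0.433 0.092 0.026]
cap 0.45 [234. 142. 319. 218.] [ 0.463  0.081 -0.008] [0.711 0.356 0.134]
cap 0.18 [152. 184. 194. 212.] [ 0.493  0.512 -0.008] [0.587 0.626 0.098]
phone 0.87 [228. 246. 260. 294.] [ 0.223  0.265 -0.007] 
[... 1303 characters left out ...]
1.2, 'qpos': array([-1.21689024e+00,  2.63875379e-01,  1.60400784e+00,  2.14534481e-06,
        1.27369843e+00, -3.69138548e-02]), 'qd': array([-5.87001287e-05, -9.35499647e-04, -1.36490712e-03, -1.26915609e-03,
        1.74767147e-04,  7.27099017e-04]), 'effort': array([-2.07929438e-04, -5.02072155e+01, -3.57257009e+01,  7.28310202e-02,
        1.86043291e-02, -7.36690197e-06]), 'tool_pos': array([ 0.25712656, -0.62409948,  0.21661809]), 'eef_rot': array([9.80968210e-01, 1.94168410e-01, 1.88112567e-06, 5.27053839e-06]), 'ft_force': array([0.08798422, 0.37705655, 0.22995787]), 'ft_torque': array([ 0.01204248, -0.01965495,  0.07791597]), 'grasp_force': 0.0, 'gripper_width': 0.999798838290725}
```

```bash
python3 - <<'E'
import numpy as np,cv2
T=np.load("top.npz");S=np.load("scene.npz")
a=cv2.resize(T["p"][100:300,140:460],(800,500),interpolation=cv2.INTER_CUBIC)
b=cv2.resize(S["p"][140:350,130:480],(800,480),interpolation=cv2.INTER_CUBIC)
cv2.imwrite("pics/a.png",a[...,::-1]);cv2.imwrite("pics/b.png",b[...,::-1])
def rect(n,m,lab):
    P=np.load(n+".npz")["P"][m][:,:2].astype(np.float32)
    print(n,lab,len(P),np.round(P.mean(0),4),cv2.minAreaRect(P))
for n,D in(("top",T),("scene",S)):
    P=D["P"];p=D["p"].astype(int);r,g,b=p[...,0],p[...,1],p[...,2];x,y,z=np.moveaxis(P,-1,0)
    v=D["d"]>0
    org=v&(r>g*1.3)&(g>b*1.2)&(y<-.2)&(x>.35)&(x<.65)
    k,l,st,c=cv2.connectedComponentsWithStats(org.astype(np.uint8))
    for i in range(1,k):
        if st[i,4]>3: q=P[l==i]; print(n,"org",st[i],q.mean(0).round(4),np.percentile(q[:,2],[5,50,95]).round(3))
    rect(n,v&(r>1.6*g)&(r>1.6*b)&(x>.45)&(x<.62)&(y<0)&(y>-.17)&(z>.02)&(z<.04),"dish rim")
    rect(n,v&(r>1.3*b)&(g>1.2*b)&(y>.05)&(z>.085)&(z<.11)&(x>.4)&(x<.75),"lid")
    rect(n,v&(x>.38)&(x<.62)&(y<-.26)&(y>-.36)&(z>.01)&(z<.02),"rack")
    rect(n,v&(x>.4)&(x<.56)&(y>.08)&(y<.4)&(z>.108)&(z<.14),"bar")
E
```

```text
top org [432 186   7   6  24] [ 0.5713 -0.3067  0.0516] [0.023 0.052 0.069]
top org [620 194  20  13 106] [ 0.6269 -1.3622 -0.5613] [-0.626 -0.557 -0.51 ]
top org [432 201   8   6  31] [ 0.5219 -0.3056  0.0545] [0.023 0.059 0.074]
top org [616 201   5   4   7] [ 0.6347 -1.3668 -0.6682] [-0.686 -0.67  -0.645]
top org [620 207  20  13  77] [ 0.5719 -1.3571 -0.5646] [-0.63  -0.56  -0.512]
top org [613 213   2   2   4] [ 0.5823 -1.3592 -0.6982] [-0.702 -0.7   -0.692]
top org [431 216   9   6  26] [ 0.4725 -0.3032  0.054 ] [0.028 0.059 0.072]
top org [609 217  31  45 572] [ 0.4517 -1.3466 -0.58  ] [-0.687 -0.57  -0.511]
top org [623 219   2   3   5] [ 0.545  -1.3578 -0.6229] [-0.627 -0.622 -0.619]
top org [609 226   3   4   5] [ 0.5152 -1.3499 -0.7171] [-0.725 -0.718 -0.705]
top org [431 232   4   5  15] [ 0.4226 -0.2992  0.0382] [0.026 0.039 0.048]
top org [609 237   3   3   5] [ 0.4661 -1.3496 -0.7223] [-0.731 -0.724 -0.712]
top org [610 250   7   5  13] [ 0.3938 -1.3411 -0.6915] [-0.716 -0.69  -0.675]
top org [620 258   5   4   8] [ 0.3601 -1.3366 -0.6192] [-0.634 -0.62  -0.603]
top or
[... 555 characters left out ...]
, (0.23685836791992188, 0.09544935822486877), 86.31698608398438)
scene org [156 252  28  54 451] [ 0.5251 -0.3105  0.0474] [0.016 0.049 0.069]
scene dish rim 500 [ 0.5391 -0.0864] ((0.5342472195625305, -0.0834885984659195), (0.12379724532365799, 0.11926101893186569), 0.8857293128967285)
scene lid 3989 [0.5994 0.3059] ((0.5407044887542725, 0.8133758306503296), (0.2210523784160614, 1.4689477682113647), 5.69875955581665)
scene rack 1383 [ 0.5156 -0.3097] ((0.4978773295879364, -0.30760782957077026), (0.06004653126001358, 0.22867275774478912), 87.12054443359375)
scene bar 248 [0.4992 0.1763] ((0.5048154592514038, 0.22600553929805756), (0.23646356165409088, 0.09204427152872086), 85.60579681396484)
```

View pics/a.png

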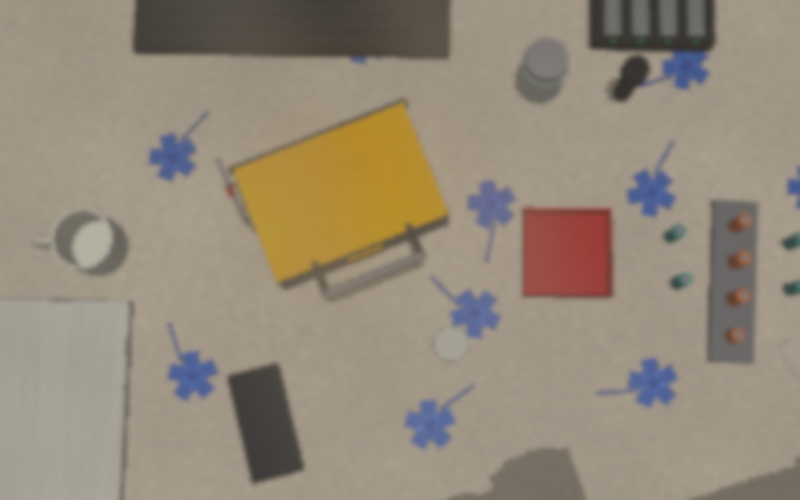

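View pics/b.png

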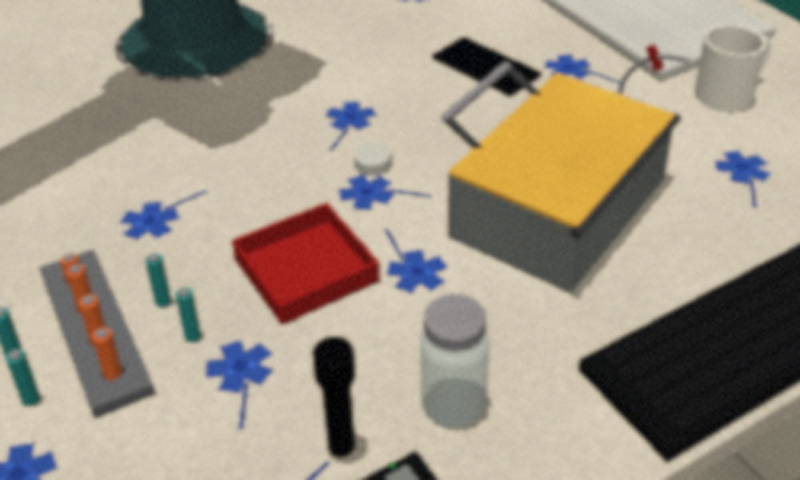

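The short cell is the one nearest the robot: (735,335) in the top crop, with its top at about 48 mm. The turquoise decoys flank the rack at about (675,232) and (682,280). The dish is at (567,252), and the bar at (370,278).

Request:
step_arm([
  [0,0,0,0,0,0.98,0],
  [0,0,0,0,0,0.98,0],
  [0,0,0,0,0,0.98,0],
  [0.7,-1,0.3,0,0,0,0],
  [0.7,-1,0.3,0,0,0,0],
  [0.7,-1,0.3,0,0,0,0],
  [0.7,-1,0.3,0,0,0,0],
  [0.7,-1,0.3,0,0,0,0],
  [0.7,-1,0.3,0,0,0,0],
  [0.7,-1,0.3,0,0,0,0],
])

```text
t: 2.45
tool_pos: [0.4152, -0.4208, 0.1535]
eef_rot: [1.0, -0.025, 0.0, 0.0]
ft_force: [0.0, 0.5, -0.4]
gripper_width: 0.498
grasp_force: 0.0
```

Request:
step_arm([
  [0.1,-1,0,0,0,0,0],
  [0,-1,0,0,0,0,0],
  [0,-1,0,0,0,0,0],
  [0,-0.9,0,0,0,0,0],
  [0,0,0,0,0,0,0],
  [0,0,0,0,0,0,0],
  [0,0,0,0,0,0,0],
  [0,0,0,0,0,0,0],
  [0,0,0,0,0,0,0],
  [0,0,0,0,0,0,0],
])

```text
t: 3.7
tool_pos: [0.4233, -0.3052, 0.1535]
eef_rot: [1.0, -0.025, -0.0, -0.0]
ft_force: [0.7, 0.2, 0.3]
gripper_width: 0.5
grasp_force: 0.0
```

```bash
python3 - <<'E'
from h import *
o=monitor.get_obs(); print(o["t"],o["tool_pos"],R.from_quat(o["eef_rot"]).as_matrix().round(3).tolist(),o["gripper_width"])
p,d,P=cloud("wrist"); np.savez("wrist.npz",p=p,d=d,P=P); save(p,"w1.png"); print(viewer.camera_info("wrist"))
p=p.astype(int);r,g,b=p[...,0],p[...,1],p[...,2]
x,y,z=np.moveaxis(P,-1,0)
org=(d>0)&(r>g*1.3)&(g>b*1.1)&(z>.02)&(z<.08)
k,l,st,c=cv2.connectedComponentsWithStats(org.astype(np.uint8))
for i in range(1,k):
    if st[i,4]>30:
        q=P[l==i]; zt=np.percentile(q[:,2],97); m=q[q[:,2]>zt-.004]; print(st[i],zt,cv2.minEnclosingCircle(m[:,:2].astype(np.float32)),m.mean(0).round(4))
E
```

```text
3.7 [ 0.42326431 -0.30524751  0.15353791] [[0.999, -0.051, -0.0], [-0.051, -0.999, 0.0], [-0.0, -0.0, -1.0]] 0.4998676015671732
{'camera_matrix': array([[314.66333652,   0.        , 323.48653072],
       [  0.        , 314.66333652, 197.39359045],
       [  0.        ,   0.        ,   1.        ]]), 'xyz': array([ 0.4892404 , -0.30936581,  0.32210161]), 'orientation': array([-0.68323943,  0.71862605,  0.09407017, -0.08894546])}
[  0   0  83  11 344] 0.03156881409446659 ((0.5893179178237915, -0.079674132168293), 0.03333601728081703) [ 0.5902 -0.0731  0.03  ]
[  63    0   87  146 1198] 0.03167077491828657 ((0.5310893654823303, -0.10695796459913254), 0.06744375079870224) [ 0.5126 -0.1293  0.0301]
[311   0  23  25 463] 0.06922792194558441 ((0.5684303045272827, -0.3122331500053406), 0.007306485902518034) [ 0.5665 -0.3118  0.068 ]
[310  54  24  31 365] 0.06971739835688892 ((0.5234680771827698, -0.3096907436847687), 0.008973292075097561) [ 0.523  -0.3097  0.0684]
[  0  58  65  91 908] 0.03160284401486927 ((0.5042921304702759, -0.04767031967639923), 0.03817402571439743) [ 0.4931 -0.0339  0.0301]
[311 122  23  24 255] 0.06990474398464214 ((0.4736984372138977, -0.3072679936885834), 0.008860680274665356) [ 0.474  -0.3072  0.0686]
[313 175  20  23 249] 0.04474564848794556 ((0.4240019619464874, -0.3048567473888397), 0.008930131793022156) [ 0.4245 -0.3047  0.0434]
```

View pics/w1.png

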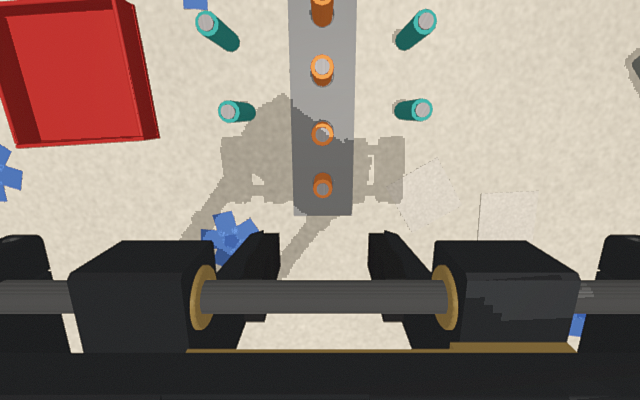

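The wrist view shows the short cell at (322,187) with its top at 45 mm, already centred under the tool. The turquoise cells at (235,110) and (412,110) are well clear. Next I descend and close.

Request:
step_arm([
  [0,0,1,0,0,0,0],
  [0,0,1,0,0,0,0],
  [0,0,1,0,0,0,0],
  [0,0,0.8,0,0,0,0],
  [0,0,0.65,0,0,0,0],
  [0,0,0,0,0,0,0],
  [0,0,0,0,0,0,-1],
  [0,0,0,0,0,0,-1],
  [0,0,0,0,0,0,-1],
  [0,0,0,0,0,0,-1],
])

```text
t: 5.0
tool_pos: [0.4242, -0.3053, 0.0214]
eef_rot: [1.0, -0.025, 0.001, 0.0]
ft_force: [0.3, 1.3, 7.5]
gripper_width: 0.08
grasp_force: 31.0
```

The opening is 7 mm where 18 mm was expected, so I check before lifting.

```bash
python3 - <<'E'
from h import *
p,d,P=cloud("wrist"); q,d2,P2=cloud("scene")
o=monitor.get_obs(); print(o["gripper_width"],o["grasp_force"],o["ft_force"],o["tool_pos"])
a=cv2.resize(p[100:300,200:440],(480,400)); b=cv2.resize(q[220:345,110:235],(400,400),interpolation=cv2.INTER_CUBIC)
save(np.hstack([a[:,:400],b]),"w2.png")
E
```

```text
0.0058998601389039 7.445506495423615 [-2.10798807  3.25257738 16.11754861] [ 0.42602751 -0.30648773  0.0236943 ]
```

View pics/w2.png

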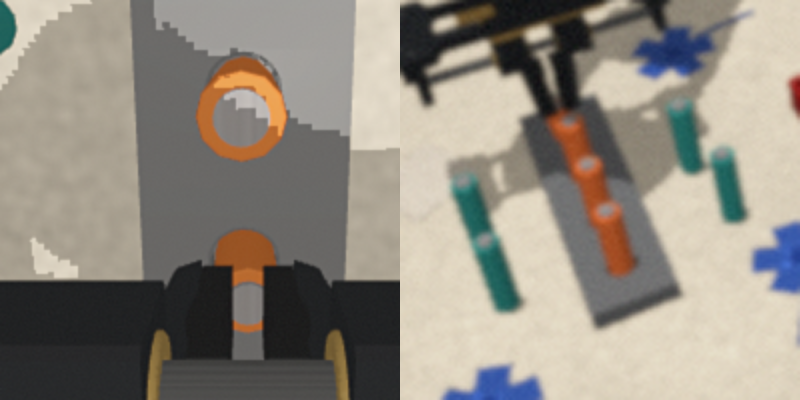

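```bash
python3 - <<'E'
from h import *
p,d,P=cloud("wrist"); np.savez("wrist2.npz",p=p,d=d,P=P)
o=monitor.get_obs(); print(o["t"],o["gripper_width"],o["grasp_force"],o["ft_force"],o["tool_pos"],R.from_quat(o["eef_rot"]).as_matrix().round(3)[2])
a=cv2.resize(p[120:300,230:410],(500,500)); save(a,"w3.png")
i=p.astype(int);r,g,b=i[...,0],i[...,1],i[...,2]
org=(d>0)&(r>g*1.3)&(g>b*1.1)
k,l,st,c=cv2.connectedComponentsWithStats(org.astype(np.uint8))
for j in range(1,k):
    if st[j,4]>20: q=P[l==j]; print(st[j],q.min(0).round(3),q.max(0).round(3))
m=(r<60)&(g<60)&(d>0)&(P[...,2]<.08)
q=P[m&(abs(P[...,0]-.424)<.03)&(abs(P[...,1]+.305)<.05)]; print(len(q),q.min(0),q.max(0))
for row in range(215,260,5): print(row,P[row,323].round(3),P[row,310].round(3),P[row,336].round(3),p[row,323],p[row,310],p[row,336])
E
```

```text
5.15 0.004247506569612909 8.14910403219983 [-1.33252867  3.87646727 15.82062788] [ 0.42613704 -0.30669277  0.02376995] [ 0.005  0.003 -1.   ]
[   0    0   52  167 3129] [ 0.474 -0.146 -0.001] [ 0.56  -0.141  0.031]
[ 293    0   50   72 1871] [ 0.514 -0.322  0.006] [ 0.547 -0.299  0.071]
[ 296  131   45   53 1131] [ 0.457 -0.319  0.004] [ 0.483 -0.298  0.072]
[306 216  35  30 507] [ 0.425 -0.317  0.009] [ 0.437 -0.296  0.062]
[322 254   4  10  34] [ 0.418 -0.308  0.043] [ 0.434 -0.307  0.068]
1716 [ 0.42147773 -0.32178281  0.00448641] [ 0.43778464 -0.2935561   0.07998827]
215 [ 0.435 -0.307  0.018] [ 0.435 -0.3    0.015] [ 0.434 -0.315  0.015] [101 103 102] [105 105 102] [104 103 100]
220 [ 0.433 -0.307  0.021] [ 0.43  -0.299  0.011] [ 0.431 -0.315  0.017] [150  82  34] [155  85  42] [106 104 102]
225 [ 0.433 -0.307  0.029] [ 0.43  -0.3    0.019] [ 0.428 -0.315  0.017] [153  85  36] [154  86  38] [120  92  79]
230 [ 0.433 -0.307  0.037] [ 0.428 -0.3    0.022] [ 0.433 -0.314  0.038] [154  85  37] [155  84  36] [148  82  35]
235 [ 0.433 -0.307  0.044] [ 0.436 -0.301  0.05 ] [ 0.435 -0.314  0.05 ] [147  81  37] [25 25 27] [25 25 25]
240 [ 0.43  -0.307  0.044] [ 0.435 -0.301  0.056] [ 0.435 -0.313  0.056] [169  95  42] [30 29 27] [28 27 29]
245 [ 0.428 -0.307  0.044] [ 0.436 -0.302  0.062] [ 0.435 -0.313  0.062] [144  94  64] [29 29 29] [26 26 25]
250 [ 0.426 -0.307  0.047] [ 0.435 -0.302  0.067] [ 0.434 -0.313  0.066] [113 109 107] [30 30 30] [29 28 28]
255 [ 0.423 -0.307  0.045] [ 0.436 -0.302  0.073] [ 0.435 -0.313  0.072] [167  96  53] [26 27 26] [29 28 28]
```

View pics/w3.png

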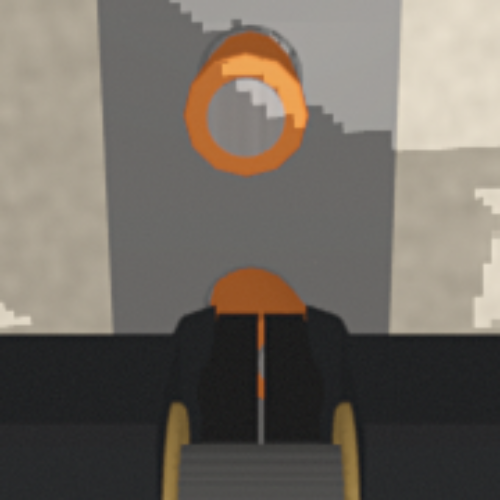

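```bash
python3 - <<'E'
import numpy as np
for f in("wrist.npz","wrist2.npz"):
    D=np.load(f);P=D["P"];p=D["p"].astype(int);d=D["d"]
    m=(p.max(-1)<45)&(d>0)&(d<.3); m[:,:240]=0;m[:,405:]=0
    q=P[m]; print(f,len(q),np.percentile(q,[0,1,5,50,100],axis=0).round(4).tolist())
    for r,c in((236,270),(240,275),(260,265),(236,378),(260,385),(300,255),(310,250)): print((r,c),P[r,c].round(4),p[r,c])
E
```

```text
wrist.npz 10372 [[0.4127, -0.3423, 0.1765], [0.4157, -0.3391, 0.1802], [0.421, -0.335, 0.1865], [0.446, -0.3065, 0.2753], [0.4486, -0.2706, 0.282]]
(236, 270) [ 0.434  -0.2809  0.1811] [28 28 26]
(240, 275) [ 0.4342 -0.2842  0.1869] [31 33 31]
(260, 265) [ 0.4339 -0.2831  0.2068] [25 26 26]
(236, 378) [ 0.4312 -0.3326  0.1806] [29 28 28]
(260, 385) [ 0.4316 -0.331   0.207 ] [29 27 27]
(300, 255) [ 0.4485 -0.2915  0.2579] [79 78 77]
(310, 250) [ 0.4456 -0.2899  0.2575] [78 76 76]
wrist2.npz 19759 [[0.417, -0.3296, 0.046], [0.4198, -0.326, 0.0528], [0.4347, -0.3238, 0.0682], [0.449, -0.3066, 0.1343], [0.4613, -0.2871, 0.1522]]
(236, 270) [ 0.4224 -0.2747  0.0144] [137 133 122]
(240, 275) [ 0.4602 -0.296   0.1154] [55 55 54]
(260, 265) [ 0.4602 -0.2955  0.1272] [33 35 34]
(236, 378) [ 0.4134 -0.3422  0.0005] [168 160 144]
(260, 385) [ 0.4594 -0.3224  0.1283] [33 33 34]
(300, 255) [ 0.4543 -0.294   0.1338] [41 44 44]
(310, 250) [ 0.4523 -0.2928  0.1343] [38 40 42]
```

The images explain it. The fingers really end about 24 mm above the reported TCP: fingertips at z 0.178 when the TCP read 0.1535, and they closed on top of the cell at (262,330) in the crop. I allow for this offset, open, and regrasp lower.

Request:
step_arm([
  [0,0,-1,0,0,0,-1],
  [0,0,0,0,0,0,0],
  [0,0,0,0,0,0,0],
  [0,0,0,0,0,0,0],
  [0,0,0,0,0,0,0],
  [0,0,0,0,0,0,0],
  [0,0,0,0,0,0,0],
  [0,0,0,0,0,0,0],
  [0,0,0,0,0,0,0],
  [0,0,0,0,0,0,0],
])

```text
t: 6.4
tool_pos: [0.4233, -0.305, 0.0501]
eef_rot: [1.0, -0.025, 0.0, -0.0]
ft_force: [-0.3, 0.1, -0.1]
gripper_width: 0.5
grasp_force: 0.0
```

```bash
python3 - <<'E'
from h import *
o=monitor.get_obs(); print(o["t"],o["tool_pos"],o["gripper_width"],o["ft_force"])
p,d,P=cloud("wrist"); np.savez("wrist3.npz",p=p,d=d,P=P)
m=(p.max(-1)<45)&(d>0)&(d<.3); m[:,:240]=0;m[:,405:]=0
q=P[m]; print(np.percentile(q,[0,1,5],axis=0)[:,2])
i=p.astype(int);r,g,b=i[...,0],i[...,1],i[...,2]
org=(d>0)&(r>g*1.3)&(g>b*1.1)&(abs(P[...,0]-.42)<.02)&(abs(P[...,1]+.305)<.02); q=P[org]; print(len(q),q.min(0),q.max(0))
save(p,"w4.png")
E
```

```text
6.4 [ 0.42334612 -0.30503368  0.05012804] 0.5002229756623097 [-0.28099978  0.14470377 -0.05222303]
[0.07230258 0.07657017 0.08291739]
767 [ 0.40386368 -0.31391142  0.00534895] [ 0.43346115 -0.29380176  0.04629348]
```

View pics/w4.png

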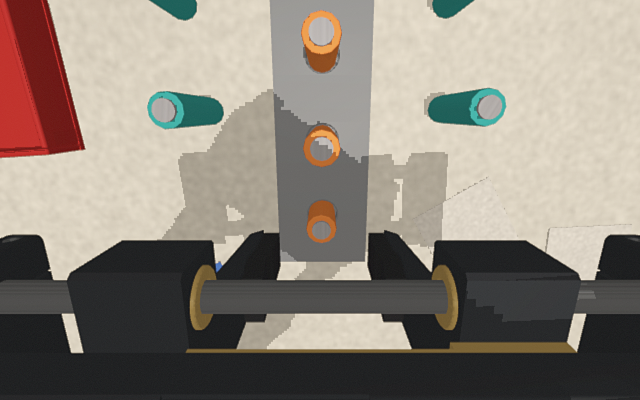

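The cell at (321,228) still stands in its hole, between the open fingers.

Request:
step_arm([
  [0,0,0.6,0,0,0,0],
  [0,0,0.6,0,0,0,0],
  [0,0,0.3,0,0,0,0],
  [0,0,0.25,0,0,0,0],
  [0,0,0,0,0,0,0],
  [0,0,0,0,0,0,-1],
  [0,0,0,0,0,0,-1],
  [0,0,0,0,0,0,-1],
  [0,0,0,0,0,0,-1],
  [0,0,0,0,0,0,-1],
])

```text
t: 7.7
tool_pos: [0.4237, -0.3051, -0.0019]
eef_rot: [1.0, -0.025, 0.0, 0.0]
ft_force: [0.6, 1.1, 3.4]
gripper_width: 0.193
grasp_force: 30.0
```

Request:
step_arm([
  [0,0,-0.5,0,0,0,-1],
  [0,0,-0.8,0,0,0,-1],
  [0,0,-1,0,0,0,-1],
  [0,0,-1,0,0,0,-1],
  [0,0,-0.7,0,0,0,-1],
  [0.4,-0.9,0,0,0,0,-1],
  [0.4,-0.9,0,0,0,0,-1],
  [0.4,-0.9,0,0,0,0,-1],
  [0.4,-0.9,0,0,0,0,-1],
  [0.4,-0.9,0,0,0,0,-1],
])

```text
t: 8.95
tool_pos: [0.4902, -0.1726, 0.1184]
eef_rot: [1.0, -0.025, 0.0, 0.0]
ft_force: [0.2, -0.2, -0.3]
gripper_width: 0.198
grasp_force: 30.0
```

Request:
step_arm([
  [0.4,-0.9,0,0,0,0,-1],
  [0.4,-0.9,0,0,0,0,-1],
  [0.4,-0.9,0,0,0,0,-1],
  [0.1,-0.4,0,0,0,0,-1],
  [0,0,1,0,0,0,-1],
  [0,0,1,0,0,0,-1],
  [0,0,1,0,0,0,-1],
  [0,0,0.5,0,0,0,-1],
  [0,0,0.3,0,0,0,-1],
  [0,0,0,0,0,0,-1],
])

```text
t: 10.2
tool_pos: [0.5336, -0.0825, 0.0037]
eef_rot: [1.0, -0.025, -0.0, 0.0]
ft_force: [-0.7, -0.6, 0.2]
gripper_width: 0.192
grasp_force: 30.0
```

Request:
step_arm([
  [0,0,0.18,0,0,0,-1],
  [0,0,0,0,0,0,-1],
  [0,0,0,0,0,0,-0.2],
  [0,0,0,0,0,0,-0.2],
  [0,0,0,0,0,0,-0.2],
  [0,0,-0.5,0,0,0,-0.2],
  [0,0,-1,0,0,0,-0.2],
  [0,0,-1,0,0,0,-0.2],
  [0,0,-1,0,0,0,-0.2],
  [0,0,-1,0,0,0,0],
])

```text
t: 11.45
tool_pos: [0.5339, -0.0823, 0.1355]
eef_rot: [1.0, -0.025, 0.001, 0.0]
ft_force: [0.7, 0.0, 0.9]
gripper_width: 0.488
grasp_force: 0.0
```

```bash
python3 - <<'E'
from h import *
o=monitor.get_obs(); print(o["t"],o["tool_pos"],o["gripper_width"])
p,d,P=cloud("scene"); np.savez("s2.npz",p=p,d=d,P=P)
p,d,P=cloud("wrist"); np.savez("w5.npz",p=p,d=d,P=P); save(p,"w5.png")
i=p.astype(int);r,g,b=i[...,0],i[...,1],i[...,2]
q=P[(d>0)&(g>1.4*b)&(r>1.2*g)&(abs(P[...,0]-.534)<.055)&(abs(P[...,1]+.083)<.055)]; print(len(q),q.min(0),q.max(0),q.mean(0))
T=np.load("top.npz");P=T["P"];i=T["p"].astype(int);d=T["d"]
# lid: yellow
for n in("top.npz","scene.npz","s2.npz"):
    T=np.load(n);P=T["P"];i=T["p"].astype(int);d=T["d"]
    m=(d>0)&(i[...,0]>2*i[...,2])&(i[...,1]>1.4*i[...,2])&(P[...,1]>.05)&(P[...,0]>.4)&(abs(P[...,2]-.098)<.012)
    m=cv2.erode(m.astype(np.uint8),np.ones((3,3)))>0
    q=P[m][:,:2].astype(np.float32); c=q.mean(0); q=q[np.linalg.norm(q-c,axis=1)<.16]
    w,v=np.linalg.eigh(np.cov(q.T)); print(n,len(q),q.mean(0),cv2.minAreaRect(q),np.degrees(np.arctan2(*v[::-1,0])),np.sqrt(12*w))
    B=(d>0)&(P[...,2]>.112)&(P[...,2]<.14)&(np.linalg.norm(P[...,:2]-[.49,.178],axis=-1)<.062)
    q=P[B]; w,v=np.linalg.eigh(np.cov(q[:,:2].T)); print(" bar",len(q),q.mean(0),np.percentile(q[:,2],[50,95]),np.degrees(np.arctan2(*v[::-1,0])))
E
```

```text
11.45 [ 0.53387225 -0.0823368   0.13545152] 0.48825457984430987
4157 [ 0.51621509 -0.1375911   0.00290857] [ 0.56847208 -0.05421228  0.25562812] [ 0.55474739 -0.09571828  0.23058519]
top.npz 3125 [0.5988069  0.21843967] ((0.598212718963623, 0.21978962421417236), (0.1533295065164566, 0.23006360232830048), 22.58302879333496) -158.76577772540364 [0.1506964  0.22784407]
 bar 162 [0.48573139 0.1798504  0.12361661] [0.12373976 0.12963238] -159.4864845664246
scene.npz 2851 [0.60655254 0.21820064] ((0.5996915102005005, 0.22112210094928741), (0.15394197404384613, 0.2273486703634262), 22.643997192382812) -153.3910558463964 [0.14787296 0.2181779 ]
 bar 160 [0.4885549  0.18080523 0.12345493] [0.12434438 0.12732594] -159.28000829759895
s2.npz 2871 [0.60700136 0.21714222] ((0.6009458303451538, 0.22038638591766357), (0.1535869985818863, 0.22883374989032745), 22.55895233154297) -152.18090287612137 [0.14804243 0.22031397]
 bar 164 [0.48883962 0.18120693 0.12361201] [0.12483735 0.12791299] -159.85910296546282
```

Request:
step_arm([
  [0,0,-1,0,0,0,0],
  [-0.2,-0.9,-1,0,0,0,0],
  [-0.2,-0.95,0,0,0,0,0],
  [-0.2,-0.95,0,0,0,0,0],
  [-0.2,-0.95,0,0,0,0,0],
  [-0.2,-0.95,0,0,0,0,0],
  [-0.2,-0.95,0,0,0,0,0],
  [-0.2,-0.95,0,0,0,0,0],
  [-0.3,-0.95,0,0,0,0,0],
  [-0.3,-0.95,0,0,0,-1,0],
])

```text
t: 12.8
tool_pos: [0.4857, 0.1761, 0.1923]
eef_rot: [0.999, 0.052, -0.001, 0.0]
ft_force: [0.3, 0.0, -0.1]
gripper_width: 0.499
grasp_force: 0.0
```

Request:
step_arm([
  [0,0,0,0,0,-1,0],
  [0,0,0,0,0,-1,0],
  [0,0,0,0,0,-1,0],
  [0,0,0,0,0,-1,0],
  [0,0,0,0,0,-1,0],
  [0,0,0,0,0,-1,0],
  [0,0,0,0,0,-1,0],
  [0,0,0,0,0,-1,0],
  [0,0,0,0,0,-1,0],
  [0,0,0,0,0,-1,0],
])

```text
t: 14.05
tool_pos: [0.4859, 0.1752, 0.1923]
eef_rot: [0.695, 0.719, -0.001, -0.0]
ft_force: [0.1, -0.8, -0.8]
gripper_width: 0.5
grasp_force: 0.0
```

Request:
step_arm([
  [0,0,0,0,0,-1,0],
  [0,0,0,0,0,-1,0],
  [0,0,0,0,0,-0.3,0],
  [0,0,0,0,0,0,0],
  [0,0,0,0,0,0,0],
  [0,0,0,0,0,0,0],
  [0,0,0,0,0,0,0],
  [0,0,0,0,0,0,0],
  [0,0,0,0,0,0,0],
  [0,0,0,0,0,0,0],
])

```text
t: 15.3
tool_pos: [0.4865, 0.1754, 0.1932]
eef_rot: [0.563, 0.826, 0.0, -0.0]
ft_force: [0.7, 0.6, 0.8]
gripper_width: 0.501
grasp_force: 0.0
```

```bash
python3 - <<'E'
from h import *
o=monitor.get_obs(); M=R.from_quat(o["eef_rot"]).as_matrix(); print(o["t"],o["tool_pos"],np.degrees(np.arctan2(M[1,0],M[0,0])),o["qpos"])
p,d,P=cloud("wrist"); np.savez("w6.npz",p=p,d=d,P=P)
q,d2,P2=cloud("scene"); np.savez("s3.npz",p=q,d=d2,P=P2)
i=q.astype(int);r,g,b=i[...,0],i[...,1],i[...,2]
m=(d2>0)&(g>1.35*b)&(r>1.2*g)&(abs(P2[...,0]-.534)<.055)&(abs(P2[...,1]+.083)<.055); c=P2[m]; print(len(c), c.min(0) if len(c) else 0,c.max(0) if len(c) else 0)
a=cv2.resize(p,(520,325)); e=cv2.resize(q[200:300,210:320],(280,325)[:1]+(325,)); save(np.hstack([a,e]),"w6.png")
E
```

```text
15.3 [0.48652315 0.17540562 0.19320475] 111.42753963922978 [ 2.97825401e-01 -1.95125415e-02  1.96424052e+00  5.14817513e-05
  1.19685704e+00 -7.61745212e-02]
115 [ 0.48487524 -0.09277723  0.00201626] [ 0.54413543 -0.0561665   0.04353678]
```

View pics/w6.png

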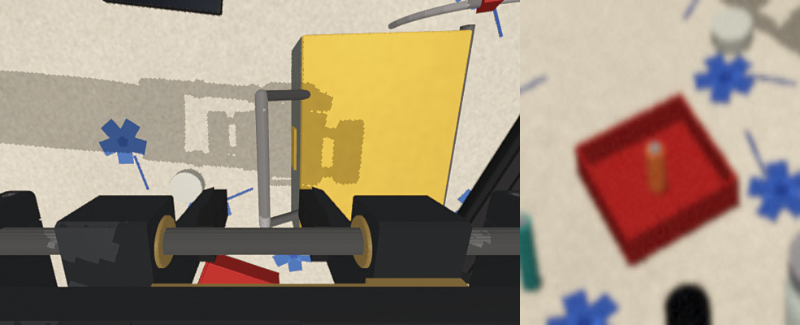

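The short cell stands upright in the dish at (655,165). The wrist view shows the bar running from (262,92) to (265,222). I measure its axis next.

```bash
python3 - <<'E'
from h import *
D=np.load("w6.npz");P=D["P"];p=D["p"].astype(int);d=D["d"]
th=np.radians(21.5); X=np.array([np.cos(th),np.sin(th)]);Y=np.array([-X[1],X[0]]); t0=np.array([.4865,.1754])
u=(P[...,:2]-t0)@X; v=(P[...,:2]-t0)@Y; z=P[...,2]
m=(d>0)&(z>.112)&(z<.135)&(abs(u)<.03)&(abs(v)<.1)&(p.max(-1)>50)
for lo in np.arange(-.08,.09,.01):
    k=m&(v>=lo)&(v<lo+.01)
    if k.sum()>3: print(round(lo,2),k.sum(),np.percentile(u[k],[2,50,98]).round(4),np.percentile(z[k],[50,97]).round(4))
a=(d>0)&(z>.108)&(z<.135)&(u>.008)&(u<.03)&(abs(v)<.1)&(p.max(-1)>30)
for c in (v[a&(v<0)],v[a&(v>0)]): print("arm v",len(c),np.percentile(c,[3,50,97]) if len(c) else "")
y=(d>0)&(p[...,0]>2*p[...,2])&(p[...,1]>1.4*p[...,2])&(abs(z-.098)<.012)&(v>-.02)
# front edge of lid
E=[(np.median(v[y&(v>=lo)&(v<lo+.01)]),np.percentile(u[y&(v>=lo)&(v<lo+.01)],1),np.percentile(u[y&(v>=lo)&(v<lo+.01)],99)) for lo in np.arange(-.01,.12,.01) if (y&(v>=lo)&(v<lo+.01)).sum()>20]
print(np.round(E,4))
E
```

```text
-0.08 12 [-0.0014  0.0147  0.0226] [0.1171 0.1216]
-0.07 337 [-0.0037  0.0106  0.0258] [0.12   0.1264]
-0.06 162 [-0.0045  0.0013  0.0072] [0.1254 0.1269]
-0.05 165 [-0.0045  0.0013  0.0071] [0.1253 0.127 ]
-0.04 160 [-0.0044  0.0013  0.0062] [0.1255 0.1269]
-0.03 175 [-0.0052  0.0005  0.0062] [0.1253 0.1268]
-0.02 177 [-0.0051  0.0005  0.0061] [0.1253 0.1269]
-0.01 187 [-0.0051  0.0005  0.0061] [0.1254 0.127 ]
-0.0 186 [-0.0058 -0.0003  0.0052] [0.1255 0.1271]
0.01 193 [-0.0057 -0.0002  0.0052] [0.1254 0.1272]
0.02 204 [-0.0064 -0.0002  0.0052] [0.1252 0.1269]
0.03 205 [-0.0063 -0.0009  0.0051] [0.1254 0.127 ]
0.04 215 [-0.0069 -0.0009  0.0043] [0.1254 0.1272]
0.05 291 [-0.0069  0.0006  0.019 ] [0.1247 0.1269]
0.06 383 [-0.006   0.0073  0.0221] [0.1203 0.1264]
arm v 287 [-0.07071604 -0.06511818 -0.062236  ]
arm v 337 [0.05800767 0.06251155 0.06692085]
[[-0.0048  0.0415  0.1976]
 [ 0.005   0.0411  0.1975]
 [ 0.0152  0.0409  0.1973]
 [ 0.0253  0.0405  0.1967]
 [ 0.0354  0.0401  0.1967]
 [ 0.0453  0.0398  0.196 ]
 [ 0.0551  0.04    0.1962]
 [ 0.0653  0.0454  0.1962]
 [ 0.0753  0.0395  0.1958]
 [ 0.0852  0.0391  0.1955]
 [ 0.095   0.0389  0.1953]
 [ 0.1051  0.0386  0.1953]
 [ 0.1145  0.0386  0.195 ]]
```

The bar lies under the tool, centred within 1 mm. Box yaw is 22.8° and the bar axis is at z 0.120. I narrow the opening, descend to TCP 0.078 (including the 24 mm offset), and grip.

Request:
step_arm([
  [0,0,0.5,0,0,-0.16,-0.4],
  [0,0,0.5,0,0,0,-0.4],
  [0,0,0.8,0,0,0,-0.4],
  [0,0,0.8,0,0,0,-0.4],
  [0,0,0.7,0,0,0,-0.4],
  [0,0,0.5,0,0,0,-0.4],
  [0,0,0,0,0,0,-0.4],
  [0,0,0,0,0,0,-1],
  [0,0,0,0,0,0,-1],
  [0,0,0,0,0,0,-1],
])

```text
t: 16.65
tool_pos: [0.4866, 0.1753, 0.0798]
eef_rot: [0.553, 0.833, 0.0, 0.0]
ft_force: [-2.1, -1.5, 0.7]
gripper_width: 0.115
grasp_force: 29.8
```

Gripped: the 10–12 mm opening matches the bar. I raise it along the arc.

Request:
step_arm([
  [0,0.06,-0.35,0,0,0,-1],
  [0,0.08,-0.345,0,0,0,-1],
  [0,0.095,-0.34,0,0,0,-1],
  [0,0.115,-0.335,0,0,0,-1],
  [0,0.13,-0.325,0,0,0,-1],
  [0,0.15,-0.32,0,0,0,-1],
  [0,0.165,-0.31,0,0,0,-1],
  [0,0.18,-0.3,0,0,0,-1],
  [0,0.2,-0.295,0,0,0,-1],
  [0,0.21,-0.28,0,0,0,-1],
])

```text
t: 17.9
tool_pos: [0.5259, 0.1919, 0.1755]
eef_rot: [0.553, 0.833, 0.001, 0.0]
ft_force: [6.6, 1.3, -10.0]
gripper_width: 0.117
grasp_force: 30.4
```

Request:
step_arm([
  [0,0.225,-0.27,0,0,0,-1],
  [0,0.24,-0.26,0,0,0,-1],
  [0,0.255,-0.245,0,0,0,-1],
  [0,0.265,-0.23,0,0,0,-1],
  [0,0.28,-0.215,0,0,0,-1],
  [0,0.29,-0.2,0,0,0,-1],
  [0,0.3,-0.185,0,0,0,-1],
  [0,0.31,-0.17,0,0,0,-1],
  [0,0.32,-0.155,0,0,0,-1],
  [0,0.325,-0.14,0,0,0,-1],
])

```text
t: 19.15
tool_pos: [0.6013, 0.2239, 0.2337]
eef_rot: [0.553, 0.833, -0.002, -0.002]
ft_force: [3.3, 0.0, -19.5]
gripper_width: 0.105
grasp_force: 31.1
```

Request:
step_arm([
  [0,0,0,0,0,0,-1],
  [0,0,0,0,0,0,-1],
  [0,0,0,0,0,0,-1],
  [0,0,0,0,0,0,-1],
  [0,0,0,0,0,0,-1],
  [0,0,0,0,0,0,-1],
  [0,0,0,0,0,0,-1],
  [0,0,0,0,0,0,-1],
  [0,0,0,0,0,0,-1],
  [0,0,0,0,0,0,-1],
])

```text
t: 20.4
tool_pos: [0.6014, 0.2239, 0.2339]
eef_rot: [0.553, 0.833, -0.002, -0.002]
ft_force: [5.8, 1.6, -23.6]
gripper_width: 0.106
grasp_force: 31.5
```

```bash
python3 - <<'E'
from h import *
o=monitor.get_obs(); print(o["t"],o["tool_pos"],o["gripper_width"],o["ft_force"],o["grasp_force"])
q,d,P=cloud("scene")
p=q.astype(int); th=np.radians(22.8); X=np.array([np.cos(th),np.sin(th)]); h=np.array([.4865,.1754])+.2*X
y=(d>0)&(p[...,0]>2*p[...,2])&(p[...,1]>1.4*p[...,2])&(P[...,2]>.085)&(P[...,1]>.03)
y=cv2.erode(y.astype(np.uint8),np.ones((3,3)))>0
u=(P[...,:2]-h)@X; k=np.polyfit(P[...,2][y],u[y],1); print(y.sum(),P[y].min(0),P[y].max(0),"lid deg",np.degrees(np.arctan2(1,-k[0])))
save(cv2.resize(q[100:350,130:480],(700,500)),"fin.png")
E
```

```text
20.4 [0.60143784 0.2238971  0.23387021] 0.10563942827888871 [  5.75346254   1.59752922 -23.59301349] 31.462967097759247
11117 [-0.14506506  0.11339765  0.08732269] [0.72183457 1.54653006 0.40217486] lid deg 100.71910181328423
```

View pics/fin.png

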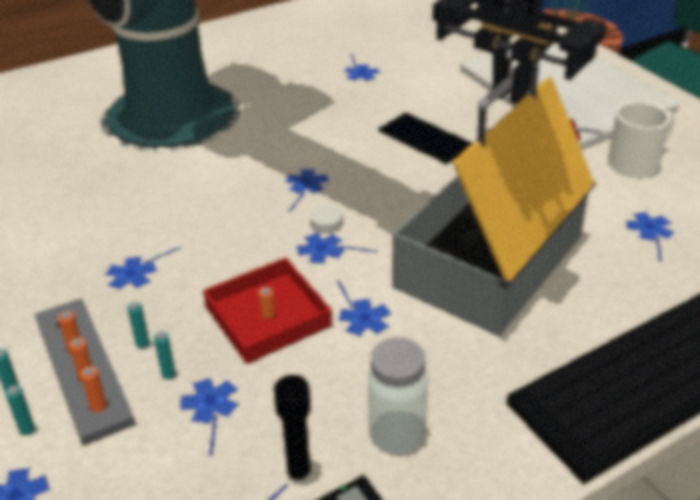

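Request:
step_arm([
  [0,0,0.05,0,0,0,-1],
  [0,0,0,0,0,0,-1],
  [0,0,0,0,0,0,-1],
  [0,0,0,0,0,0,-1],
  [0,0,0,0,0,0,-1],
  [0,0,0,0,0,0,-1],
  [0,0,0,0,0,0,-1],
  [0,0,0,0,0,0,-1],
  [0,0,0,0,0,0,-1],
  [0,0,0,0,0,0,-1],
])

```text
t: 21.7
tool_pos: [0.6019, 0.2241, 0.234]
eef_rot: [0.553, 0.833, -0.001, -0.001]
ft_force: [4.5, 2.1, -23.2]
gripper_width: 0.108
grasp_force: 31.5
```

```bash
python3 - <<'E'
from h import *
o=monitor.get_obs(); print(o["t"],o["tool_pos"],o["ft_force"])
q,d,P=cloud("scene")
p=q.astype(int); th=np.radians(22.8); X=np.array([np.cos(th),np.sin(th)]); h=np.array([.4865,.1754])+.2*X
u=(P[...,:2]-h)@X; v=(P[...,:2]-h)@[-X[1],X[0]]; z=P[...,2]
y=(d>0)&(p[...,0]>1.8*p[...,2])&(p[...,1]>1.3*p[...,2])&(z>.11)&(z<.22)&(abs(v)<.11)&(u>-.13)&(u<.03)
y=cv2.erode(y.astype(np.uint8),np.ones((3,3)))>0
A=np.c_[u[y],z[y]]; c=np.median(A,0); s=np.linalg.svd(A-A.mean(0),full_matrices=False)[2][0]
print(y.sum(),c,"lid deg",np.degrees(np.arctan(-s[1]/s[0])))
E
```

```text
21.7 [0.60193194 0.22409455 0.23398726] [  4.48325611   2.09247885 -23.17174586]
2269 [-0.03459423  0.16685695] lid deg 59.820491478577836
```

The lid measures 59.8° and is steady in the grip, the cell is in the dish, and the rack is intact. I hand in now.

```bash
python3 -c "
from station import job
print(job.job_done())"
```

```text
the job is handed in; nothing more can be done
None
```

The short cell is in the reject dish and the three good cells are still in the rack. The gripper is holding the lid steady at about 60° (measured 59.8°), and the job is handed in; no verdict came back.

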